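# Stroke the match counter down

## Task

Set the backgammon match counter for a new game: run your fingertips lightly along the row of five flip tabs on top of the case, starting at the end away from the clear doubling cube, so that the tabs are laid over one after another, in order, all leaning well down (more than 46 degrees from upright) towards the cube's end. Just stroke them, do not press hard on the counter or the case, and leave the cube, bowl, checkers and spinner where they are; finish with the hand clear.

Things in the scene. Friction and masses are not known exactly. Their poses are not given: they have to be found in the camera images.
- counter: match counter on the lid of the black backgammon case: fixed wooden rail 36 x 240 x 12 mm (x, y, z) carrying five white resin flip tabs in a row along its y axis. Origin at the centre of its underside, on the lid's flat top; z up. Hinges at y = -90, -45, 0, 45, 90 mm (tab1 to tab5), hinge lines parallel to x, 17 mm above the origin
- row_mid (a point): middle of the row: centre of the middle tab's hinge line, 17 mm above the lid. Each tab is a paddle 24 mm wide (x), 5 mm thick, its end 40 mm from the hinge line; about 1 N pushes it and it stays where left. Fingertips passing along the row 12 to 27 mm above the hinge line lay the tabs far enough; lower, they would jam on tabs already lying
- cube_center (a point): centre of the clear acrylic doubling cube, 32 mm, loose on the shelf beyond one end of the row (+y or -y side of the counter); it marks the way the tabs must fall
- bowl_center (a point): half-way up the stainless steel bowl (110 mm across, 50 mm high, some checkers in it), loose on the shelf beyond the other end of the row. Leave alone
- checker_a_center (a point): centre of a white resin checker, 34 mm across, 10 mm thick, loose on the lid beside the rail, on its -x side. Leave alone
- checker_b_center (a point): centre of a like checker on the lid on the rail's +x side. Leave alone
- spinner_center (a point): half-way up the wooden turn-knob spinner (disc 90 mm across, 26 mm high over its knob), loose on the shelf beyond the case. Leave alone
- tab1 (a joint): lean of the tab at y = -90 mm of the counter, rad: 0 upright, positive leaning to the counter's +y, negative to its -y, stops at +-1.35 (lying, its highest part then 12 mm above the hinge line)
- tab2 (a joint): lean of the tab at y = -45 mm of the counter, rad: 0 upright, positive leaning to the counter's +y, negative to its -y, stops at +-1.35 (lying, its highest part then 12 mm above the hinge line)
- tab3 (a joint): lean of the tab at y = 0 mm of the counter, rad: 0 upright, positive leaning to the counter's +y, negative to its -y, stops at +-1.35 (lying, its highest part then 12 mm above the hinge line)
- tab4 (a joint): lean of the tab at y = 45 mm of the counter, rad: 0 upright, positive leaning to the counter's +y, negative to its -y, stops at +-1.35 (lying, its highest part then 12 mm above the hinge line)
- tab5 (a joint): lean of the tab at y = 90 mm of the counter, rad: 0 upright, positive leaning to the counter's +y, negative to its -y, stops at +-1.35 (lying, its highest part then 12 mm above the hinge line)
- case: the closed hard black plastic backgammon case under the counter, 240 x 380 x 55 mm (x, y, z), fixed; origin at the centre of its underside on the shelf, y along its length. Do not press on it
Not all that is in view belongs to the job. Of the things like the part that bears cube_center, leave any that is blue or brown; of the rest the smaller one is meant.

How it is judged:
By the outcome, as a careful person would: the job done as asked, in the order asked, and still so for the second after the job is handed in, with the robot touching nothing.
It also fails if it takes over 38 s, if anything falls off the work surface, if the arm or the gripper's body presses on something with over 40 N, if the wrist force passes 120 N, or if a joint passes its speed limit or range.

## Robot

A 6-joint arm with a two-finger parallel gripper is mounted at the origin on the work surface. World frame = base frame: x ahead of the robot, y to its left, z up, the work surface at z = 0. Lengths are in m, angles in rad, forces in N, time in s.
With the tool pointing down it reaches from about 0.275 to 0.85 m from the base axis. Payload 19 kg.
Tool frame: the origin (TCP) lies at the very end of the fingers, on their centre line; the grasp point (between the pads) lies 19 mm behind it; z points along the fingers, y is the line along which they close (so a half turn about z gives the same grasp; the last joint's range is limited). The gripper opens to 85 mm and grips with 20 to 120 N. Pads are 22 mm wide; open, the fingers measure 114 mm over their backs; the gripper's body (76 mm by 85 mm) begins 54 mm behind the grasp point. The pads swing forward as they close: fully open they stand 13 mm farther back than shut.
Start: joints at [1.213, 0.15, 1.437, -0, 1.554, -0.134], TCP at [0.128, 0.561, 0.231] pointing down, gripper open.
Joint ranges: [-2.8, 2.8], [-0.68, 2.1], [0.12, 2.68], [-1.39, 4.53], [0.16, 2.79], [-2.81, 2.81]. Speed limits (rad/s): [1.89, 1.89, 2.22, 3.01, 3.01, 3.01].

## Interface

Orientations are given as [roll, pitch, yaw] about the fixed x, y, z axes, in that order (R = Rz(yaw) Ry(pitch) Rx(roll)).
In Python, from station import ctrl gives the robot as it stands.
- The arm moves only by the tool carry_out, never from a script. Its argument "plan" is a list of rows, each a list of 5 numbers: the opening, from 0 (shut) to 1 (fully open), then the shift along the tool's x, y, z in units of 0.25 m (1.0 is 0.25 m), then the turn about the tool's z in units of 360 degrees (1.0 is 360 degrees). In form: [[fingers, dx, dy, dz, spin], ...]. A call has 1 to 20 rows; each row is the pose to reach, as a shift and turn from the pose commanded when the call began, along the tool's axes at that moment, turning the shorter way round; what a row does not reach only later rows make up. A row lasts 1/10 s, in which the tool goes at most 50 mm and 8.59 degrees, less where a joint would pass 70% of its speed; a pose out of reach is approached as far as the arm can. A call with a number of a shift or a turn outside -1 to 1 is refused whole. A call with a gripper value outside its range is refused whole. The fingers move at their own pace and stop on an object; the grip force is fixed at half the most. Time passes only in rows, so rows that repeat a pose let the fingers close. It gives the time, the measured TCP pose, the force, the opening and the grip force at its end, in the units of the state.
- ctrl.observe(): the state, without advancing time (a new reading comes with each control period).
- ctrl.capture(name): name is "side" or "top"; returns a dict with "color" (400x640x3 uint8, blue, green, red), "camera_matrix" (3x3 intrinsics, pixels), "pose" (4x4, takes a point from camera to world coordinates). Camera axes: x right, y down, z forward; pixel columns grow to the right and rows downward; lengths in m; the calibration is good to about 2 mm. A picture is of the moment at which its call begins. There is no depth.
- ctrl.finish_job(): hands the job in; it is judged then, once.
The state is a dict: "t": time; "joint_pos": joint angles; "joint_velocities": joint speeds; "joint_efforts": joint torques, N m; "tcp_pos": TCP position; "eef_rot": TCP orientation; "ft_force": force on the tool from outside, world axes, zero at the start; "torque": the same for the moment, N m; "grip_width": opening from 0.0 (shut) to 1.0 (fully open); "gripper_force": force on a finger pad.
Only numpy, scipy, OpenCV 4.12 (cv2) and the standard library are available. Lean on these libraries where they do the work, as an engineer would, in place of code of your own. Each camera call takes 0.05 s, during which the arm holds its last target. There are 200 camera calls.

## Working session

There is one attempt and no reset: what is moved stays moved. The work goes in short steps, Python scripts to look and compute and a tool call to move; the robot and the scene stay as the last step left them, time stands still between calls to the robot, and variables do not carry over. Pictures are saved under pics/ and viewed, at most 10 in all, crops included, and the job is handed in when it is done.

Besides the shell and the picture viewer there is one more tool, called after "Emit:" by a JSON object that holds its "method" and its "body", one argument or row to a line. carry_out: Moves the arm, as the interface text tells. Shifts and turns lie within -1 to 1; 1 stands for 0.25 m of shift or 360 degrees of turn. Its arguments: {"type":"object","properties":{"plan":{"type":"array"}},"required":["plan"]}

```bash
mkdir -p pics; python3 - <<'E'
from station import ctrl
import cv2,numpy as np
s=ctrl.observe();print(s['t'],s['tcp_pos'],s['eef_rot'],s['grip_width'],s['ft_force'])
for n in('top','side'):
    c=ctrl.capture(n);cv2.imwrite(f'pics/{n}0.png',c['color']);np.savez(f'{n}0.npz',**c)
    print(n,c['camera_matrix'].round(1).tolist(),c['pose'].round(3).tolist())
E
```

```text
0.0 [0.12757165 0.5604313  0.23070906] [-3.14046604e+00 -1.20402733e-04  2.91778461e+00] 1.0028903399987918 [-0.36585739  0.50562542  0.03677915]
top [[393.0, 0.0, 314.4], [0.0, 393.0, 200.6], [0.0, 0.0, 1.0]] [[-0.017, -0.99, 0.14, 0.481], [-1.0, 0.019, 0.007, -0.012], [-0.01, -0.139, -0.99, 0.958], [0.0, 0.0, 0.0, 1.0]]
side [[389.6, 0.0, 314.9], [0.0, 389.6, 198.1], [0.0, 0.0, 1.0]] [[-0.977, -0.127, 0.173, 0.413], [-0.215, 0.563, -0.798, 0.833], [0.004, -0.817, -0.577, 0.702], [0.0, 0.0, 0.0, 1.0]]
```

View pics/top0.png

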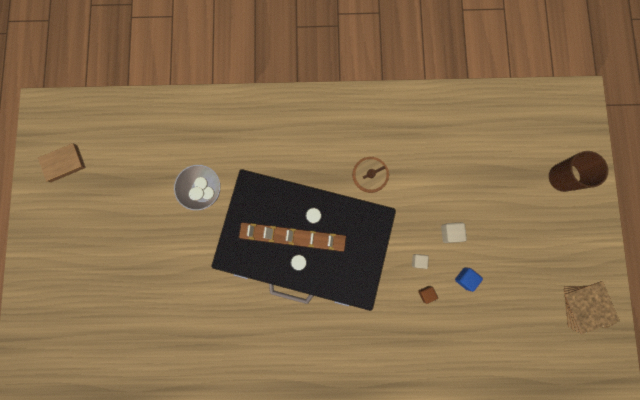

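View pics/side0.png

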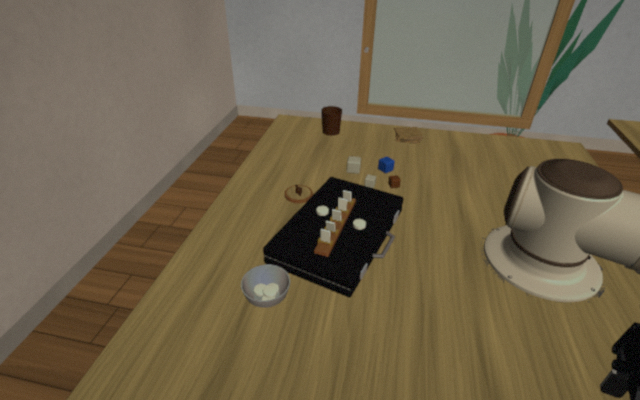

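The top view shows the bowl at (198,188), the rail from (240,232) to (345,243), and the small clear cube at about (421,262). So the stroke runs from left to right in the image, roughly world +y to -y. Next I'll measure the rail and tabs.

```bash
cat > h.py <<'E'
import numpy as np,cv2
def load(n): return dict(np.load(n))
def ray(c,uv,z):
    d=c['pose'][:3,:3]@np.linalg.solve(c['camera_matrix'],[uv[0],uv[1],1.]);o=c['pose'][:3,3]
    return o+d*(z-o[2])/d[2]
def proj(c,p):
    q=c['camera_matrix']@(c['pose'][:3,:3].T@(np.array(p)-c['pose'][:3,3]));return q[:2]/q[2]
E
python3 - <<'E'
from h import *
def biggest(m):
    return max(cv2.findContours(m,cv2.RETR_EXTERNAL,cv2.CHAIN_APPROX_NONE)[0],key=cv2.contourArea)
c=load('top0.npz');im=c['color'];
# case = dark blob
dk=(im.max(2)<45).astype(np.uint8); dk[:, :200]=0; dk[:,405:]=0
dk=cv2.morphologyEx(dk,cv2.MORPH_OPEN,np.ones((5,5)))
k=biggest(dk);hull=cv2.convexHull(k)
W=np.array([ray(c,p[0],.055)[:2] for p in hull],np.float32)
print('case',cv2.minAreaRect(W))
m=np.zeros(im.shape[:2],np.uint8);cv2.fillPoly(m,[cv2.erode(m,None) if 0 else hull],1);m=cv2.erode(m,np.ones((9,9)))
b,g,r=[im[...,i].astype(int) for i in range(3)]
rm=((r-b>25)&(m>0)).astype(np.uint8);rm=cv2.morphologyEx(rm,cv2.MORPH_CLOSE,np.ones((9,9)))
W=np.array([ray(c,p[0],.067)[:2] for p in biggest(rm)],np.float32)
print('rail',cv2.minAreaRect(W))
for u,v in((421,262),(198,188),(455,233),(313,215),(298,262)):print(u,v,ray(c,(u,v),.03).round(3))
s=load('side0.npz')['color']
a=cv2.resize(im[215:260,230:355],None,fx=6,fy=6,interpolation=cv2.INTER_CUBIC)
d=cv2.resize(s[180:270,290:415],None,fx=6,fy=6,interpolation=cv2.INTER_CUBIC)[:325]
d=cv2.resize(s[182:265,295:420],None,fx=4,fy=4,interpolation=cv2.INTER_CUBIC)
d=cv2.copyMakeBorder(d,0,0,0,a.shape[1]-d.shape[1],cv2.BORDER_CONSTANT)
o=np.vstack([a,d])[:600];cv2.imwrite('pics/crop.png',o)
E
```

```text
case ((0.5226478576660156, 0.019737228751182556), (0.37298962473869324, 0.23439709842205048), 74.30146789550781)
rail ((0.5258283019065857, 0.046722203493118286), (0.24092751741409302, 0.038951899856328964), 81.76404571533203)
421 262 [ 0.463 -0.251  0.03 ]
198 188 [0.647 0.274 0.03 ]
455 233 [ 0.528 -0.334  0.03 ]
313 215 [ 0.577 -0.002  0.03 ]
298 262 [0.468 0.035 0.03 ]
```

View pics/crop.png

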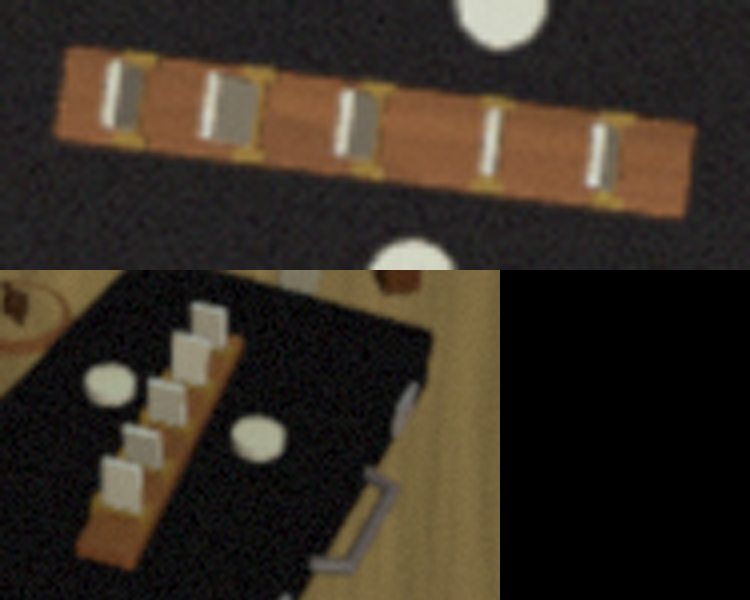

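The crop shows all five tabs upright or leaning slightly towards the bowl. The tabs lie at rail centre (0.526, 0.047) along (0.143, 0.990). I'll close the fingers and move over to the bowl end, staying high.

Emit:
{"method": "carry_out", "body": {
  "plan": [
    [0,-0.16,-0.085,0,-0.0128],
    [0,-0.33,-0.17,0,-0.0128],
    [0,-0.49,-0.255,0,-0.0128],
    [0,-0.65,-0.34,0,-0.0128],
    [0,-0.82,-0.425,0,-0.0128],
    [0,-0.98,-0.507,0,-0.0128],
    [0,-0.98,-0.507,0,-0.0128],
    [0,-0.98,-0.507,0,-0.0128],
    [0,-0.98,-0.507,0,-0.0128],
    [0,-0.98,-0.507,0,-0.0128]
  ]
}}

```text
t: 1.1
tcp_pos: [0.3376, 0.3833, 0.2312]
eef_rot: [-3.141, -0.0, 3.0]
ft_force: [0.1, 0.2, 0.3]
grip_width: 0.003
gripper_force: 0.0
```

Emit:
{"method": "carry_out", "body": {
  "plan": [
    [0,-0.16,-0.1,0,0],
    [0,-0.31,-0.2,0,0],
    [0,-0.47,-0.3,0,0],
    [0,-0.63,-0.4,0,0],
    [0,-0.78,-0.5,0,0],
    [0,-0.938,-0.587,0,0],
    [0,-0.938,-0.587,0.1,0],
    [0,-0.938,-0.587,0.2,0],
    [0,-0.938,-0.587,0.284,0],
    [0,-0.938,-0.587,0.284,0],
    [0,-0.938,-0.587,0.284,0],
    [0,-0.938,-0.587,0.284,0]
  ]
}}

```text
t: 2.3
tcp_pos: [0.5498, 0.2045, 0.1618]
eef_rot: [3.141, 0.002, 2.999]
ft_force: [0.2, -0.5, 0.2]
grip_width: -0.0
gripper_force: 0.0
```

```bash
python3 - <<'E'
from station import ctrl
from h import *
s=ctrl.observe();t=s['tcp_pos'];C=np.array([.5258,.0467]);a=s['eef_rot'][2]
X=np.array([np.cos(a),np.sin(a)]);Y=np.array([np.sin(a),-np.cos(a)])
u=np.array([np.cos(np.radians(81.76)),np.sin(np.radians(81.76))])
print(t,s['eef_rot'])
for k in(.16,-.19):
    d=C+k*u-t[:2];print(k,d@X/.25,d@Y/.25,(t[2]-.091)/.25)
for n in('side','top'):
    c=ctrl.capture(n);print(n,proj(c,t));im=c['color'].copy()
    cv2.circle(im,tuple(int(v) for v in proj(c,t)),2,(0,0,255),1)
    for k in(-.09,.09): cv2.circle(im,tuple(int(v) for v in proj(c,[*(C+k*u),.072])),1,(0,255,0),-1)
    cv2.imwrite(f'pics/{n}1.png',cv2.resize(im[130:330,190:450],None,fx=3,fy=3))
E
```

```text
[0.54984958 0.20453715 0.16179511] [3.14104104e+00 1.73869989e-03 2.99904936e+00]
0.16 0.0047186355926241135 0.0013880367274132148 0.28318044895361294
-0.19 0.006499213053259138 -1.3986108309663812 0.28318044895361294
side [314.4976129  230.56479757]
top [211.11957901 223.51814415]
```

View pics/side1.png

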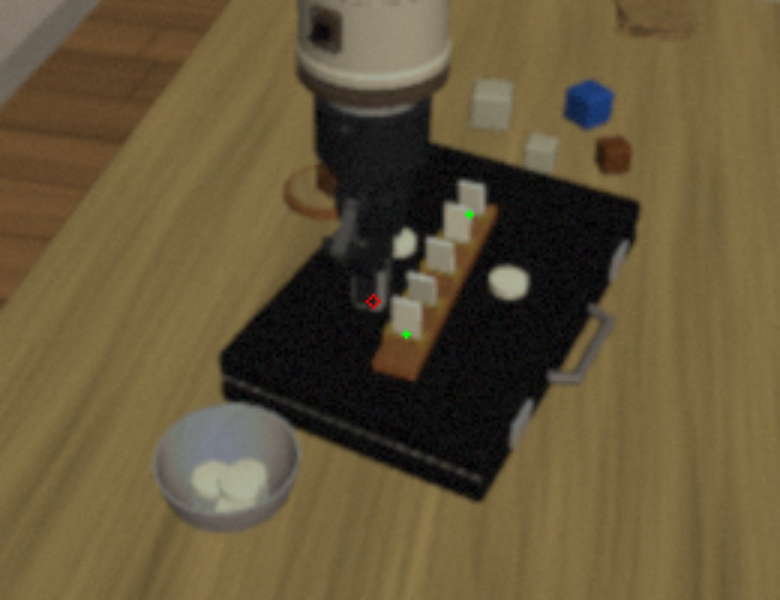

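View pics/top1.png

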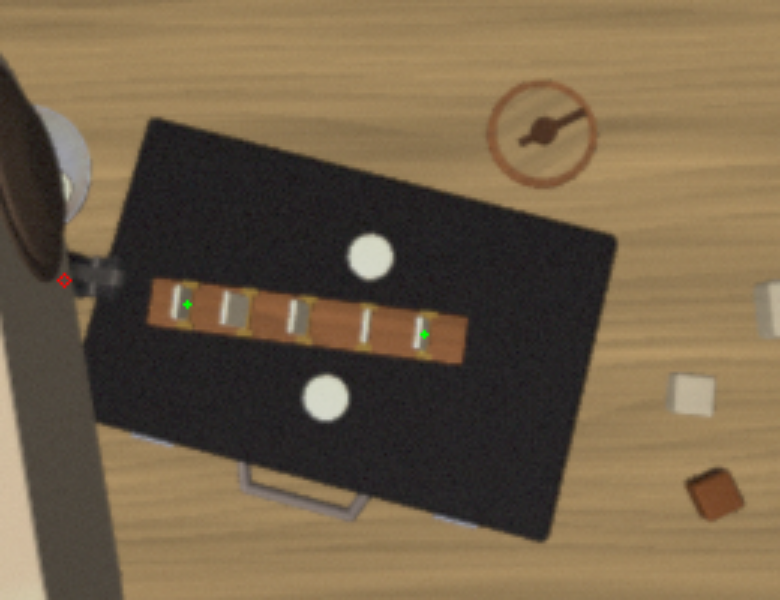

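Both views put the fingertip (red) in line with the row, and the hinge marks (green) sit on the brackets. I'll descend and stroke.

Emit:
{"method": "carry_out", "body": {
  "plan": [
    [0,0.005,0,0.1,0],
    [0,0.005,0,0.2,0],
    [0,0.005,0,0.25,0],
    [0,0.005,0,0.283,0],
    [0,0.005,0,0.283,0],
    [0,0.005,-0.04,0.283,0],
    [0,0.005,-0.08,0.283,0],
    [0,0.005,-0.12,0.283,0],
    [0,0.005,-0.16,0.283,0],
    [0,0.005,-0.2,0.283,0],
    [0,0.005,-0.24,0.283,0],
    [0,0.005,-0.28,0.283,0],
    [0,0.005,-0.32,0.283,0],
    [0,0.005,-0.36,0.283,0],
    [0,0.005,-0.4,0.283,0],
    [0,0.005,-0.44,0.283,0],
    [0,0.005,-0.48,0.283,0],
    [0,0.005,-0.52,0.283,0],
    [0,0.005,-0.56,0.283,0],
    [0,0.005,-0.6,0.283,0]
  ]
}}

```text
t: 4.4
tcp_pos: [0.5267, 0.0548, 0.0896]
eef_rot: [-3.142, 0.0, 2.998]
ft_force: [0.9, 0.7, -0.8]
grip_width: -0.002
gripper_force: 0.5
```

Emit:
{"method": "carry_out", "body": {
  "plan": [
    [0,0,-0.04,0,0],
    [0,0,-0.08,0,0],
    [0,0,-0.12,0,0],
    [0,0,-0.16,0,0],
    [0,0,-0.2,0,0],
    [0,0,-0.24,0,0],
    [0,0,-0.28,0,0],
    [0,0,-0.32,0,0],
    [0,0,-0.36,0,0],
    [0,0,-0.4,0,0],
    [0,0,-0.44,0,0],
    [0,0,-0.48,0,0],
    [0,0,-0.52,0,0],
    [0,0,-0.56,0,0],
    [0,0,-0.6,0,0],
    [0,0,-0.64,0,0],
    [0,0,-0.68,0,0],
    [0,0,-0.72,0,0],
    [0,0,-0.76,0,0],
    [0,0,-0.8,0,0]
  ]
}}

```text
t: 6.4
tcp_pos: [0.4981, -0.1431, 0.0896]
eef_rot: [-3.141, -0.0, 2.998]
ft_force: [0.9, 0.7, 0.4]
grip_width: 0.002
gripper_force: 0.0
```

Emit:
{"method": "carry_out", "body": {
  "plan": [
    [0,0,0,-0.1,0],
    [0,0,0,-0.25,0],
    [0,0,0,-0.4,0],
    [0,0,0,-0.55,0],
    [0,0,0,-0.65,0],
    [0,0,0,-0.65,0],
    [0,0,0,-0.65,0],
    [0,0,0,-0.65,0]
  ]
}}

```text
t: 7.2
tcp_pos: [0.4979, -0.1424, 0.2509]
eef_rot: [3.141, -0.002, 2.998]
ft_force: [0.0, -0.4, -0.1]
grip_width: 0.001
gripper_force: 0.0
```

```bash
python3 - <<'E'
from station import ctrl
from h import *
s=ctrl.observe();print(s['t'],s['tcp_pos'])
o=[cv2.resize(ctrl.capture(n)['color'][130:330,190:450],None,fx=2.2 if 0 else 1.5*2,fy=3)[:300] if 0 else cv2.resize(ctrl.capture(n)['color'][170:270,220:420],None,fx=4,fy=3*1.0,interpolation=cv2.INTER_CUBIC) for n in('side','top')]
cv2.imwrite('pics/end.png',np.vstack(o))
E
```

```text
7.2 [ 0.4978816  -0.14235668  0.25086081]
```

View pics/end.png

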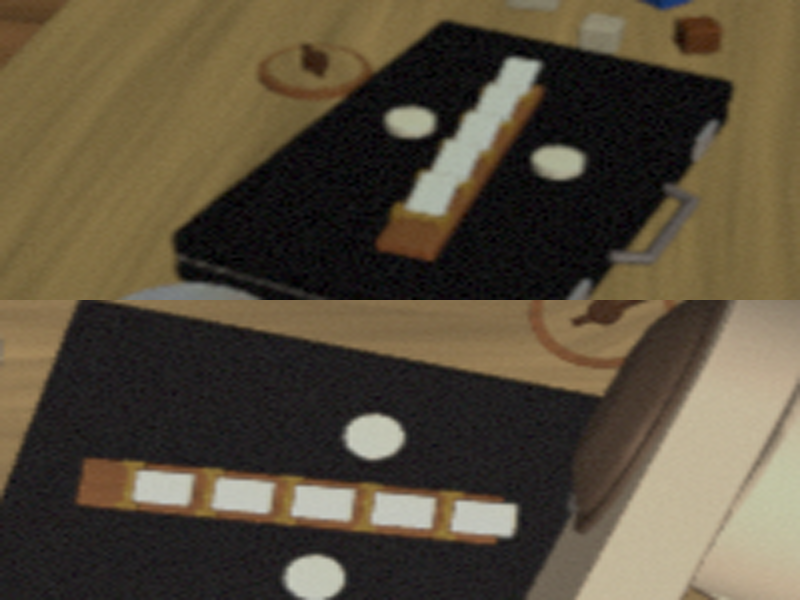

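All five tabs lie well down towards the cube's end (tab ends from about (190,490) to (515,520) in the top crop). The checkers, spinner and cube haven't moved, and the hand is clear.

```bash
python3 -c "
from station import ctrl
print(ctrl.finish_job())"
```

```text
the job is handed in; nothing more can be done
None
```

All five tabs were stroked over in order from the bowl end and now lie well down towards the cube's end; the hand is clear and the job was handed in at about 7 s.

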